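# Unlock the spring rig and hold its slide at the index

### The arm

A 7-joint arm with a two-finger parallel gripper is mounted at the origin on a cart in front of the work surface, level with it; the furniture and walls round the work are solid. World frame = base frame: x ahead of the robot, y to its left, z up, the work surface at z = 0. Lengths are in m, angles in degrees, forces in N, time in s.
With the tool pointing down it reaches from about 0.425 to 0.875 m from the base axis. Payload 4.7 kg.
Tool frame: the origin (TCP) lies midway between the tips of the shut fingers; the grasp point (between the pads) lies manip.grip_depth behind it (manip.grip_depth is the distance from the TCP to the grasp point, in m); z points along the fingers, y is the line along which they close (so a half turn about z gives the same grasp; the last joint's range is limited). The gripper opens to 87 mm and grips with 3 to 60 N. Pads are 19 mm wide; open, the fingers measure 117 mm over their backs; the gripper's body (75 mm by 190 mm) begins 51 mm behind the grasp point.
Start: joints at [-67.947, 18.392, -4.016, 83.108, 1.295, 78.541, -3.26], TCP at [0.236, 0.606, 0.223] pointing down, gripper open.
Joint ranges: [-163.93, 163.93], [-17.29, 119.83], [-79.2, 71.16], [3.27, 140.29], [-89.18, 269.18], [5.43, 117.66], [-154.24, 154.24]. Speed limits (degrees/s): [147.25, 147.25, 180, 180, 180, 180, 180].

### API

Orientations are given as a 3x3 rotation matrix whose columns are the frame's x, y, z axes.
In Python, from cell import telemetry, read_camera, calibration, close_job, manip gives the robot as it stands. The module is installed in compiled form; this text tells all that it offers.
- The arm moves only by the tool arm_command, never from a script. Its argument "targets" is a list of rows, each an object with "travel": the shift along the tool's x, y, z in units of 50 mm (1.0 is 50 mm), a list of three; "angular": the turn, a rotation vector about the tool's x, y, z in units of 10 degrees (1.0 is 10 degrees), a list of three; "grip": the finger opening in mm, from 0 to 87. In form: [{"travel": [tx, ty, tz], "angular": [wx, wy, wz], "grip": grip}, ...]. A call has 1 to 20 rows; each row shifts and turns the commanded pose from where the row before left it, along the tool's axes as they then stand; what a row does not reach is not made up. A row lasts 1/8 s, in which the tool goes at most 62.5 mm and 10.7 degrees, less where a joint would pass 70% of its speed; a pose out of reach is approached as far as the arm can. A call is refused whole if a number of a shift passes 1 or a number of a turn 1, either way. A call with a gripper value outside its range is refused whole. The fingers move at their own pace and stop on an object; "grip_force" is the grip in N (left out, the last holds). Time passes only in rows, so rows that do not move let the fingers close. It gives the time, the measured TCP pose, the force, the opening and the grip force at its end, in the units of the state.
- telemetry.get_state(): the state, without advancing time (a new reading comes with each control period).
- read_camera(name): name is "scene" or "side" or "wrist"; returns the picture (384x512x3 uint8, blue, green, red); there is no depth.
- calibration(name): a dict with "fx", "fy", "cx", "cy" (pixels), "world_from_camera" (4x4, takes a point from camera to world coordinates); the wrist camera has in their place "tool_from_camera" (4x4, takes a point from camera to tool coordinates, whose origin is the TCP and whose axes are the flange's). Camera axes: x right, y up, looking along -z (the intrinsics and any distortion apply to the point x, -y, -z); pixel columns grow to the right and rows downward; lengths in m; the calibration is good to about 2 mm. A picture is of the moment at which its call begins: read the wrist's pose just before it. calibration takes no time and is no camera call.
- close_job(): hands the job in; it is judged then, once.
The state is a dict: "t": time; "qpos": joint angles; "qd": joint speeds; "joint_efforts": joint torques, N m; "tool_pos": TCP position; "ee_rot": TCP orientation; "force": force on the tool from outside, world axes, zero at the start; "moment": the same for the moment, N m; "finger_gap": finger opening in m; "finger_force": force on a finger pad.
Only numpy, scipy, OpenCV 4.12 (cv2) and the standard library are available. Lean on these libraries where they do the work, as an engineer would, in place of code of your own. Each camera call takes 0.05 s, during which the arm holds its last target. There are 200 camera calls.

### The job

Pull the transit-lock spacer straight up off the rail of the spring rig, against its sprung catch, and stand it upright on the black rubber mat without dropping it. Then take the carriage by its knob post, pull it out against its spring until its pointer stands over the gap between the two teeth of the index fork, and keep it there: the program finishes while still holding the carriage at that mark. Leave the spanner, the seal ring and the bolt lying beside the rig where they are.

Things in the scene. Friction and masses are not known exactly. Their poses are not given: they have to be found in the camera images.
- rig: Spring rig fixed to the bench: steel base plate 280 x 110 x 12 mm with, along its x axis, a grey end stop (x -123 to -105 mm, 60 high), a rail 24 wide (top at 50), the carriage, and a spring barrel (x 55 to 138, 64 high). Origin on the bench under the rail, z up; its +x runs along the rail from end stop to barrel. The carriage pulls out along -x. Near mid-bench, turned up to 0.4 rad
- spacer: Transit-lock spacer: loose aluminium saddle, 82 (x) x 43 x 93 mm, about 0.25 kg. Two legs straddle the rail, filling the space between end stop and carriage; a rib on top. Origin at the centre of its underside, z up, 18 mm above the bench at the start. Two sprung balls in the rail click into its legs: up to about 15 N to lift over the first 8 mm; clear of the rail after 32 mm. Stands by itself
- spacer_rib (a point): Where to grip the spacer: the middle of its rib, 74 mm above its feet. The rib is 54 mm long (along x), 14 mm thick (along y), from 42 mm to 93 mm above the feet. Axes as the spacer's
- carriage: Carriage: aluminium block 60 long x 50 mm wide sliding on the rail, top face 64 mm above the bench, a round black knob post upright in its middle. Origin on the post's axis, 50 mm above the bench; axes as the rig's. A spring draws it back: about 5.5 N at rest plus 1.1 N per 10 mm pulled; it pulls out 85 mm at most, once the spacer is off, and snaps back if let go
- handle (a point): Where to grip the carriage: on the axis of its knob post, 100 mm above the bench. The post is 18 mm across from 70 to 120 mm above the bench, and has a head 24 mm across and 8 mm high above that (top at 128 mm)
- pointer (a point): The carriage's pointer, a thin steel bar 2.5 mm wide sticking out of its side to the rig's +y, 50 mm above the bench, 5 mm from the post's axis along the rig's -x (point taken near its tip). It passes just over the teeth of the index fork and moves with the carriage
- mark (a point): The mark: middle of the gap between the two teeth of the index fork, a steel piece at the base plate's +y edge; teeth 4 mm thick, gap 10 mm along the rig's x, tops 46 mm above the bench. It sits 33 to 65 mm along the rig's -x from where the pointer starts; axes as the rig's. The pointer is at the mark when both have the same place along the rig's x
- mat: Black rubber mat, 150 x 150 x 4 mm, fixed flat on the bench to the left or the right of the rig. Origin at the centre of its underside
- spanner: Bystander: loose open-end spanner, 180 mm long, lying on the bench beside the rig on its +y side
- seal: Bystander: loose black-and-white seal ring, 62 mm across, 20 mm high, beside the rig on its -y side
- bolt: Bystander: loose steel bolt, 82 mm long, beside the rig on its -y side
Things that resemble listed ones, but are neither listed nor needed, are in the scene too. What is meant by the spacer is not orange or turquoise, and is the smaller of those in its own colour.

How it is judged:
By the outcome, as a careful person would: the job done as asked, in the order asked, and still so for the second after the job is handed in, while the arm keeps its last pose, push and grip.
It also fails if it takes over 59 s, if anything falls off the work surface, if the arm or the gripper's body presses on something with over 40 N, if the wrist force passes 120 N, or if a joint passes its speed limit or range.

## Working session

There is one attempt and no reset: what is moved stays moved. The work goes in short steps, Python scripts to look and compute and a tool call to move; the robot and the scene stay as the last step left them, time stands still between calls to the robot, and variables do not carry over. Pictures are saved under pics/ and viewed, at most 10 in all, crops included, and the job is handed in when it is done.

Besides the shell and the picture viewer there is one more tool, called after ">>>" in YAML: its name, and indented under it one key for each argument. arm_command: Moves the arm, as the interface text tells. Its arguments: {"type":"object","properties":{"targets":{"type":"array"},"grip_force":{"type":"number"}},"required":["targets"]}

```bash
mkdir -p pics; cat > h.py <<'E'
import numpy as np, cv2
from cell import telemetry, read_camera, calibration, manip
def ray(c,u,v,T=None):
    k=calibration(c)
    p=cv2.undistortPoints(np.array([[[u,v]]],float),np.array([[k['fx'],0,k['cx']],[0,k['fy'],k['cy']],[0,0,1]]),np.array(k.get('dist',np.zeros(5)),float))[0,0]
    W=np.array(k['world_from_camera']) if T is None else T@np.array(k['tool_from_camera'])
    return W[:3,3],W[:3,:3]@np.array([p[0],-p[1],-1.])
def onz(c,u,v,z,T=None):
    o,d=ray(c,u,v,T); return o+d*(z-o[2])/d[2]
def toolT():
    s=telemetry.get_state(); T=np.eye(4);T[:3,:3]=s['ee_rot'];T[:3,3]=s['tool_pos'];return T
E
python3 - <<'E'
from h import *
s=telemetry.get_state();print({k:np.round(v,3).tolist() for k,v in s.items()}, manip.grip_depth)
for n in('scene','side','wrist'):
    cv2.imwrite(f'pics/{n}0.png',read_camera(n)); print(n,calibration(n))
a=cv2.imread('pics/scene0.png');b=cv2.imread('pics/side0.png')
cv2.imwrite('pics/both0.png',cv2.resize(np.vstack([a,b]),(512,768))[:600] if 0 else cv2.resize(np.hstack([a,b]),(800,300)))
E
```

```text
{'t': 0.0, 'qpos': [-67.947, 18.439, -4.014, 83.176, 1.295, 78.54, -3.26], 'qd': [-0.015, -0.012, -0.037, -0.121, 0.026, 0.081, 0.07], 'joint_efforts': [-0.001, -49.127, -0.404, -31.253, -0.064, 0.044, 0.0], 'tool_pos': [0.235, 0.605, 0.221], 'ee_rot': [[-0.932, 0.362, -0.001], [0.362, 0.932, -0.002], [-0.0, -0.002, -1.0]], 'force': [-0.538, 0.271, -0.101], 'moment': [-0.011, 0.002, 0.036], 'finger_force': 0.0, 'finger_gap': 0.087} 0.0187
scene {'fx': 476.7749112223142, 'fy': 476.7749112223142, 'cx': 252.51496614074176, 'cy': 176.30936459777163, 'world_from_camera': array([[ 0.53701196,  0.63661077, -0.55348431, -0.0971985 ],
       [-0.84346541,  0.41576614, -0.34015383, -0.41420951],
       [ 0.01357444,  0.64951154,  0.76023055,  0.97802979],
       [ 0.        ,  0.        ,  0.        ,  1.        ]])}
side {'fx': 415.38198518103195, 'fy': 415.38198518103195, 'cx': 254.8818081583096, 'cy': 194.3837295661525, 'world_from_camera': array([[ 0.9158331 ,  0.17069958, -0.36347131,  0.14437089],
       [-0.40100821,  0.34138141, -0.85008891, -1.01137369],
       [-0.02102747,  0.92429453,  0.38110033,  0.5211213 ],
       [ 0.        ,  0.        ,  0.        ,  1.        ]])}
wrist {'fx': 280.8645532935985, 'fy': 280.8645532935985, 'cx': 252.07863339444086, 'cy': 189.64896673842054, 'tool_from_camera': array([[ 3.07376717e-04,  9.58478173e-01,  2.85165738e-01,
         7.83973210e-02],
       [ 9.99999265e-01,  3.97652690e-05, -1.21154328e-03,
        -1.09430416e-03],
       [-1.17257748e-03,  2.85165901e-01, -9.58477456e-01,
        -1.62877164e-01],
       [ 0.00000000e+00,  0.00000000e+00,  0.00000000e+00,
         1.00000000e+00]])}
```

View pics/scene0.png

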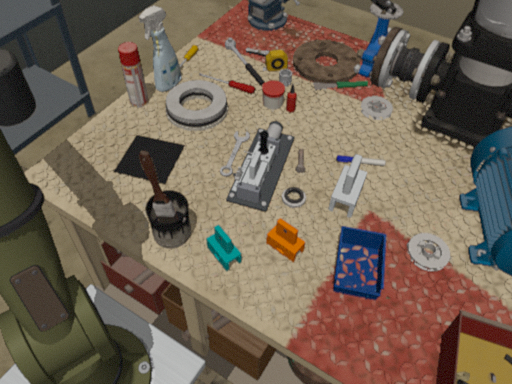

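View pics/side0.png

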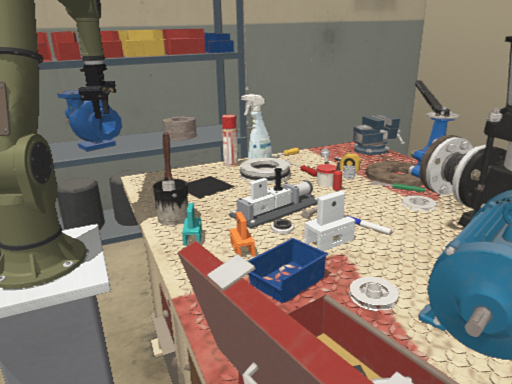

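Candidates for the spacer in the scene view are turquoise (223,247), orange (286,240), large light-grey (350,185) and the light-grey one on the rig rail (~(258,165)). I choose the rig one, since it is the smaller of the grey pair. The mat is at (150,158) and the barrel end of the rig at (275,130). Next is a close crop to check.

```bash
python3 - <<'E'
from h import *
a=cv2.imread('pics/scene0.png')[110:220,210:320];b=cv2.imread('pics/side0.png')[155:235,220:330]
A=cv2.resize(a,None,fx=5,fy=5,interpolation=cv2.INTER_CUBIC);
cv2.imwrite('pics/crop0.png',A)
cv2.imwrite('pics/crop1.png',cv2.resize(b,None,fx=7,fy=7,interpolation=cv2.INTER_CUBIC))
for u,v in((134,136),(184,149),(166,180),(115,169)): print(onz('scene',u,v,.004))
E
```

```text
[0.55402087 0.3897779  0.004     ]
[0.59173404 0.23764325 0.004     ]
[0.47513855 0.20745402 0.004     ]
[0.4301898  0.34752213 0.004     ]
```

View pics/crop0.png

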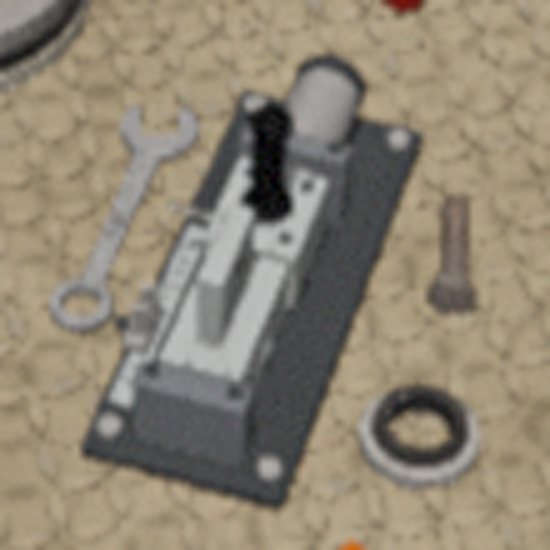

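The crop shows the spacer on the rail with its rib at crop (225,270) and the black post at (268,160). The fork teeth are at about (140,320) and the pointer at about (190,212). The spanner is on the left, which is the rig's +y side.

```bash
python3 - <<'E'
from h import *
f=lambda u,v,z:onz('scene',210+(u+.5)/5-.5,110+(v+.5)/5-.5,z)
c=[f(85,452,.012),f(282,500,.012),f(420,140,.012),f(245,92,.012)]
for p in c:print(p.round(4))
o=np.mean(c,0);x=(c[2]+c[3]-c[0]-c[1]);x/=np.linalg.norm(x);y=np.array([-x[1],x[0],0])
print('o',o,'yaw',np.degrees(np.arctan2(x[1],x[0])),np.linalg.norm(c[3]-c[0]),np.linalg.norm(c[1]-c[0]))
for n,p in dict(head=f(270,110,.128),rib0=f(214,280,.111),fork=f(140,318,.046),ptr=f(185,210,.05)).items():
  d=p-o;print(n,p.round(4),'rig',d@x,d@y)
s=telemetry.get_state();R=np.array(s['ee_rot'])
print('tool yaw x',np.degrees(np.arctan2(R[1,0],R[0,0])))
E
```

```text
[0.5028 0.0307 0.012 ]
[ 0.5317 -0.0696  0.012 ]
[ 0.7938 -0.0022  0.012 ]
[0.7723 0.1027 0.012 ]
o [0.65013539 0.01541706 0.012     ] yaw 14.692994571577835 0.2789434991549022 0.10437217025063665
head [0.6636 0.023  0.128 ] rig 0.014992630136430946 0.003907815028598068
rib0 [ 0.5629 -0.0076  0.111 ] rig -0.09025005749365284 -0.00011522096190118292
fork [0.5692 0.0408 0.046 ] rig -0.07185981834702046 0.04505009630045686
ptr [0.6432 0.061  0.05  ] rig 0.004876759014569184 0.04588533710688358
tool yaw x 158.754820428892
```

```bash
python3 - <<'E'
from h import *
def tri(a,b):
    o1,d1=ray('scene',*a);o2,d2=ray('side',*b)
    t=np.linalg.lstsq(np.c_[d1,-d2],o2-o1,rcond=None)[0];return (o1+d1*t[0]+o2+d2*t[1])/2,np.linalg.norm(o1+d1*t[0]-o2-d2*t[1])
print('brush top',tri((146,153),(167,134)));print('jar rim',tri((167,205),(170,187)))
print('jar base',onz('scene',172,238,0));print('spray top',tri((152,12),(253,97)));print('can top',tri((128,45),(229,117)))
print('ring',onz('scene',197,105,.03), 'mat',onz('scene',150,158,.004))
print('post',tri((264,132),(278,169)),'ribtop',tri((253,166),(253,184)))
E
```

```text
brush top (array([0.37247848, 0.14114793, 0.23772942]), np.float64(0.0009176846111957045))
jar rim (array([0.35937813, 0.09751967, 0.09674165]), np.float64(0.0067935288149053455))
jar base [0.34230367 0.08117638 0.        ]
spray top (array([0.77723592, 0.46339099, 0.26180049]), np.float64(0.0022515980522403055))
can top (array([0.68923097, 0.49173108, 0.19100827]), np.float64(0.007943328388068601))
ring [0.73887136 0.29973756 0.03      ] mat [0.51300277 0.29497111 0.004     ]
post (array([0.66342475, 0.02261335, 0.12508055]), np.float64(0.0032495551929414284)) ribtop (array([ 0.5691943 , -0.00557741,  0.10264557]), np.float64(0.0004381130721338808))
```

>>> arm_command:
  targets:
    - {"travel": [-0.87, -0.2, -0.32], "angular": [0, 0, 0], "grip": 87}
    - {"travel": [-0.87, -0.2, -0.32], "angular": [0, 0, 0], "grip": 87}
    - {"travel": [-0.87, -0.2, -0.32], "angular": [0, 0, 0], "grip": 87}
    - {"travel": [-0.87, -0.2, -0.32], "angular": [0, 0, 0], "grip": 87}
    - {"travel": [-0.87, -0.2, -0.32], "angular": [0, 0, 0], "grip": 87}
    - {"travel": [-0.81, -0.54, 0], "angular": [0, 0, 0], "grip": 87}
    - {"travel": [-0.81, -0.54, 0], "angular": [0, 0, 0], "grip": 87}
    - {"travel": [-0.81, -0.54, 0], "angular": [0, 0, 0], "grip": 87}
    - {"travel": [-0.81, -0.54, 0], "angular": [0, 0, 0], "grip": 87}
    - {"travel": [-0.81, -0.54, 0], "angular": [0, 0, 0], "grip": 87}
    - {"travel": [-0.43, -0.84, 0], "angular": [0, 0, 0], "grip": 87}
    - {"travel": [-0.43, -0.84, 0], "angular": [0, 0, 0], "grip": 87}
    - {"travel": [-0.43, -0.84, 0], "angular": [0, 0, 0], "grip": 87}
    - {"travel": [-0.43, -0.84, 0], "angular": [0, 0, 0], "grip": 87}
    - {"travel": [-0.43, -0.84, 0], "angular": [0, 0, 0], "grip": 87}
    - {"travel": [-0.43, -0.84, 0], "angular": [0, 0, 0], "grip": 87}

```text
t: 2.15
tool_pos: [0.5887, -0.0019, 0.3023]
ee_rot: [[-0.932, 0.362, -0.0], [0.362, 0.932, 0.0], [0.0, 0.0, -1.0]]
force: [0.1, 0.3, 0.2]
finger_gap: 0.0871
finger_force: 0.0
```

>>> arm_command:
  targets:
    - {"travel": [0, 0, 0], "angular": [0, 0, 0.96], "grip": 87}
    - {"travel": [0, 0, 0], "angular": [0, 0, 0.96], "grip": 87}
    - {"travel": [0, 0, 0], "angular": [0, 0, 0.96], "grip": 87}
    - {"travel": [0, 0, 0], "angular": [0, 0, 0.96], "grip": 87}
    - {"travel": [0, 0, 0], "angular": [0, 0, 0.96], "grip": 87}
    - {"travel": [0, 0, 0], "angular": [0, 0, 0.96], "grip": 87}
    - {"travel": [0, 0, 0], "angular": [0, 0, 0.96], "grip": 87}
    - {"travel": [0, 0, 0], "angular": [0, 0, 0.96], "grip": 87}
    - {"travel": [0, 0, 0], "angular": [0, 0, 0.96], "grip": 87}
    - {"travel": [0, 0, 0], "angular": [0, 0, 0.96], "grip": 87}
    - {"travel": [0, 0, 0], "angular": [0, 0, 0.96], "grip": 87}
    - {"travel": [0, 0, 0], "angular": [0, 0, 0.96], "grip": 87}
    - {"travel": [0, 0, 0], "angular": [0, 0, 0.96], "grip": 87}
    - {"travel": [0, 0, 0], "angular": [0, 0, 0.96], "grip": 87}
    - {"travel": [0, 0, 0], "angular": [0, 0, 0.96], "grip": 87}
    - {"travel": [0, 0, 0], "angular": [0, 0, 0], "grip": 87}
    - {"travel": [0, 0, 0], "angular": [0, 0, 0], "grip": 87}

```text
t: 4.28
tool_pos: [0.5888, -0.0003, 0.3024]
ee_rot: [[0.966, 0.257, -0.0], [0.257, -0.966, 0.0], [-0.0, -0.0, -1.0]]
force: [-0.3, 0.6, 0.1]
finger_gap: 0.087
finger_force: 0.0
```

```bash
python3 - <<'E'
from h import *
T=toolT();print(T.round(4).tolist());np.save('T1.npy',T)
im=read_camera('wrist');cv2.imwrite('pics/w1.png',im)
cv2.imwrite('pics/w1b.png',cv2.resize(im,(800,600),interpolation=cv2.INTER_CUBIC))
E
```

```text
[[0.9663, 0.2575, -0.0003, 0.5888], [0.2575, -0.9663, 0.0001, -0.0003], [-0.0002, -0.0001, -1.0, 0.3024], [0.0, 0.0, 0.0, 1.0]]
```

View pics/w1b.png

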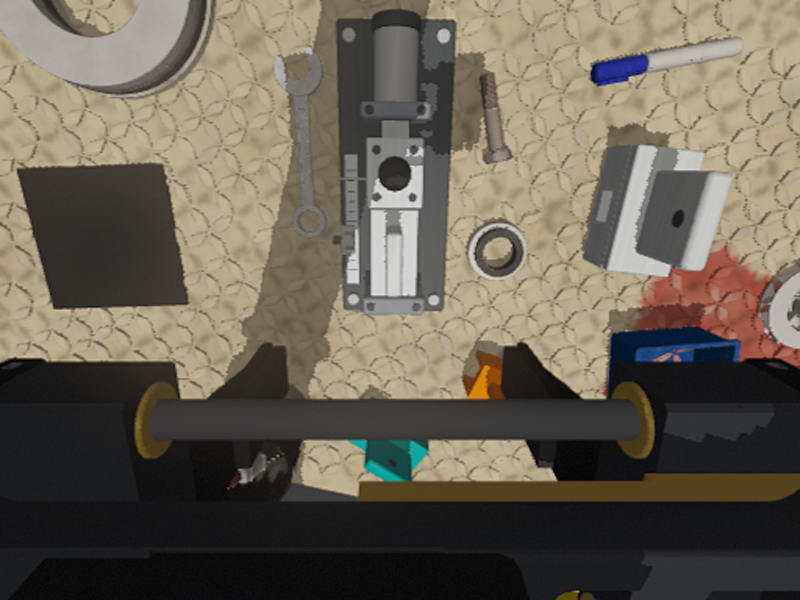

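The wrist view (800x600) shows the rib at (393,265), the post at (395,174), the pointer at about (348,178), the fork at about (346,240), and the mat with corners at (20,168), (163,164), (187,303) and (53,307).

```bash
python3 - <<'E'
from h import *
T=np.load('T1.npy')
f=lambda u,v,z:onz('wrist',(u+.5)/1.5625-.5,(v+.5)/1.5625-.5,z,T)
c=[f(342,309,.012),f(442,311,.012),f(455,21,.012),f(338,20,.012)]
o=np.mean(c,0);x=(c[2]+c[3]-c[0]-c[1]);x/=np.linalg.norm(x);y=np.array([-x[1],x[0],0])
print(o,np.degrees(np.arctan2(x[1],x[0])),np.linalg.norm(c[3]-c[0]),np.linalg.norm(c[1]-c[0]))
for n,p in dict(head=f(395,174,.128),rib0=f(393,296,.111),rib1=f(395,234,.111),forkA=f(346,248,.046),forkB=f(346,232,.046),ptr=f(345,178,.05)).items():
  d=p-o;print(n,p.round(4),'rig',(d@x).round(4),(d@y).round(4))
m=[f(*p,.004) for p in((20,168),(163,164),(187,303),(53,307))];print(np.array(m).round(3),np.mean(m,0))
a=cv2.imread('pics/w1.png')[85:185,190:320];cv2.imwrite('pics/w1c.png',cv2.resize(a,None,fx=6,fy=6,interpolation=cv2.INTER_CUBIC))
E
```

```text
[0.65314778 0.01645479 0.012     ] 14.017610408390503 0.2759910839646226 0.10871602256344905
head [0.659  0.0172 0.128 ] rig 0.0058 -0.0007
rib0 [ 0.5628 -0.0068  0.111 ] rig -0.0933 -0.0007
rib1 [0.6136 0.005  0.111 ] rig -0.0411 -0.0015
forkA [0.5792 0.0447 0.046 ] rig -0.0649 0.0453
forkB [0.5942 0.0482 0.046 ] rig -0.0495 0.0451
ptr [0.6427 0.06   0.05  ] rig 0.0004 0.0448
[[0.565 0.384 0.004]
 [0.606 0.245 0.004]
 [0.466 0.203 0.004]
 [0.423 0.345 0.004]] [0.51516699 0.29400472 0.004     ]
```

View pics/w1c.png

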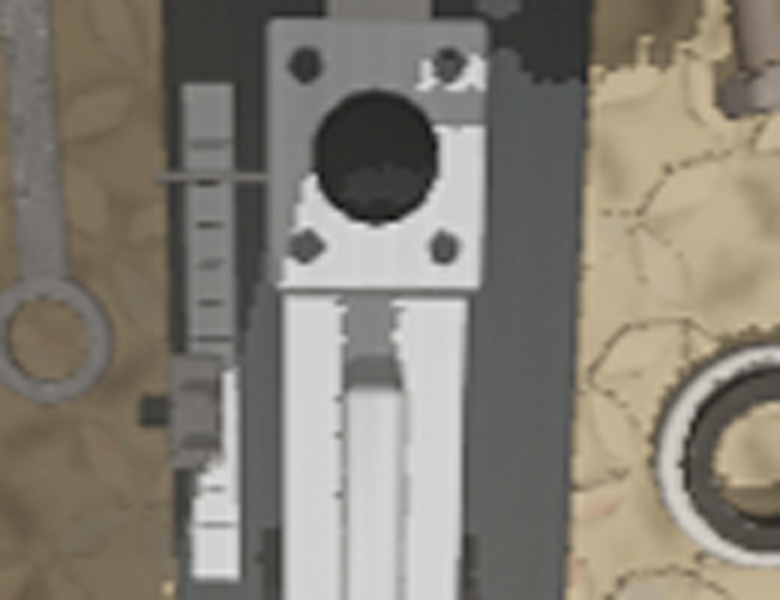

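The crop confirms the choice: the spacer's rib is below the post, with the pointer at crop y 178 and the fork spanning about y 360–465. The tool is already over the rib, so I descend and grip.

>>> arm_command:
  targets:
    - {"travel": [0, 0, 0.7], "angular": [0, 0, 0], "grip": 60}
    - {"travel": [0, 0, 0.7], "angular": [0, 0, 0], "grip": 60}
    - {"travel": [0, 0, 0.7], "angular": [0, 0, 0], "grip": 60}
    - {"travel": [0, 0, 0.7], "angular": [0, 0, 0], "grip": 60}
    - {"travel": [0, 0, 0.7], "angular": [0, 0, 0], "grip": 60}
    - {"travel": [0, 0, 0.7], "angular": [0, 0, 0], "grip": 60}
    - {"travel": [0, 0, 0.19], "angular": [0, 0, 0], "grip": 60}
    - {"travel": [0, 0, 0.19], "angular": [0, 0, 0], "grip": 60}
    - {"travel": [0, 0, 0], "angular": [0, 0, 0], "grip": 40}
    - {"travel": [0, 0, 0], "angular": [0, 0, 0], "grip": 20}
    - {"travel": [0, 0, 0], "angular": [0, 0, 0], "grip": 8}
    - {"travel": [0, 0, 0], "angular": [0, 0, 0], "grip": 8}
    - {"travel": [0, 0, 0], "angular": [0, 0, 0], "grip": 5}
    - {"travel": [0, 0, 0], "angular": [0, 0, 0], "grip": 5}
  grip_force: 55

```text
t: 6.08
tool_pos: [0.5889, -0.0001, 0.0736]
ee_rot: [[0.967, 0.255, 0.0], [0.255, -0.967, 0.0], [0.0, -0.0, -1.0]]
force: [-1.0, 1.2, 1.8]
finger_gap: 0.0137
finger_force: 54.9
```

>>> arm_command:
  targets:
    - {"travel": [0, 0, -0.06], "angular": [0, 0, 0], "grip": 5}
    - {"travel": [0, 0, -0.06], "angular": [0, 0, 0], "grip": 5}
    - {"travel": [0, 0, -0.08], "angular": [0, 0, 0], "grip": 5}
    - {"travel": [0, 0, -0.1], "angular": [0, 0, 0], "grip": 5}
    - {"travel": [0, 0, -0.1], "angular": [0, 0, 0], "grip": 5}
    - {"travel": [0, 0, -0.1], "angular": [0, 0, 0], "grip": 5}
    - {"travel": [0, 0, -0.1], "angular": [0, 0, 0], "grip": 5}
    - {"travel": [0, 0, -0.1], "angular": [0, 0, 0], "grip": 5}
    - {"travel": [0, 0, -0.2], "angular": [0, 0, 0], "grip": 5}
    - {"travel": [0, 0, -0.3], "angular": [0, 0, 0], "grip": 5}
    - {"travel": [0, 0, -0.4], "angular": [0, 0, 0], "grip": 5}
    - {"travel": [0, 0, -0.4], "angular": [0, 0, 0], "grip": 5}
    - {"travel": [0, 0, -0.4], "angular": [0, 0, 0], "grip": 5}
    - {"travel": [0, 0, -0.2], "angular": [0, 0, 0], "grip": 5}
    - {"travel": [0, 0, 0], "angular": [0, 0, 0], "grip": 5}

```text
t: 7.95
tool_pos: [0.5895, -0.0004, 0.2048]
ee_rot: [[0.967, 0.255, 0.002], [0.255, -0.967, 0.0], [0.002, 0.0, -1.0]]
force: [-1.1, -1.4, -3.0]
finger_gap: 0.014
finger_force: 54.9
```

```bash
python3 - <<'E'
from h import *
s=telemetry.get_state();print(np.round(s['force'],2),np.round(s['moment'],2),s['finger_gap'])
a=read_camera('side')[100:240,180:340]
cv2.imwrite('pics/s2.png',cv2.resize(a,None,fx=4,fy=4,interpolation=cv2.INTER_CUBIC))
E
```

```text
[-1.1  -1.36 -2.99] [-0.05  0.16  0.01] 0.014024332907908593
```

View pics/s2.png

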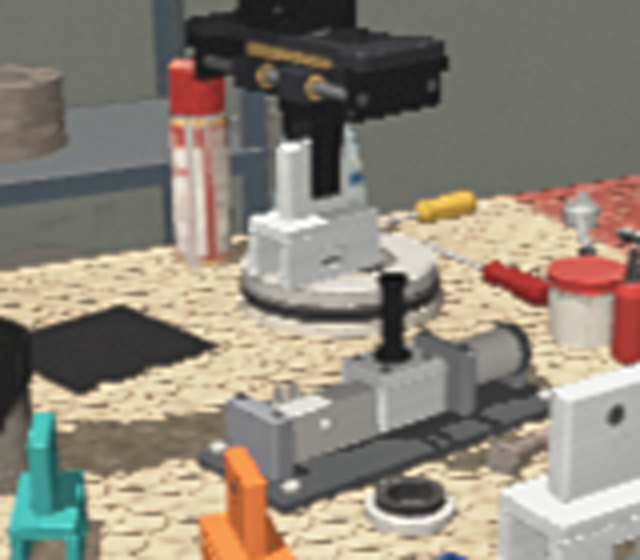

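The spacer is held upright and clear of the rail, and the carriage stayed at rest. Carrying it to the mat.

>>> arm_command:
  targets:
    - {"travel": [0.01, -0.25, 0], "angular": [0, 0, 0], "grip": 5}
    - {"travel": [0.02, -0.5, 0], "angular": [0, 0, 0], "grip": 5}
    - {"travel": [0.03, -0.65, 0], "angular": [0, 0, 0], "grip": 5}
    - {"travel": [0.03, -0.65, 0], "angular": [0, 0, 0], "grip": 5}
    - {"travel": [0.03, -0.65, 0], "angular": [0, 0, 0], "grip": 5}
    - {"travel": [0.03, -0.65, 0], "angular": [0, 0, 0], "grip": 5}
    - {"travel": [0.03, -0.65, 0], "angular": [0, 0, 0], "grip": 5}
    - {"travel": [0.03, -0.65, 0], "angular": [0, 0, 0], "grip": 5}
    - {"travel": [0.03, -0.65, 0], "angular": [0, 0, 0], "grip": 5}
    - {"travel": [0.03, -0.5, 0], "angular": [0, 0, 0], "grip": 5}
    - {"travel": [0.01, -0.34, 0], "angular": [0, 0, 0], "grip": 5}
    - {"travel": [0, 0, 0.3], "angular": [0, 0, 0], "grip": 5}
    - {"travel": [0, 0, 0.5], "angular": [0, 0, 0], "grip": 5}
    - {"travel": [0, 0, 0.6], "angular": [0, 0, 0], "grip": 5}
    - {"travel": [0, 0, 0.6], "angular": [0, 0, 0], "grip": 5}
    - {"travel": [0, 0, 0.4], "angular": [0, 0, 0], "grip": 5}
    - {"travel": [0, 0, 0.2], "angular": [0, 0, 0], "grip": 5}
    - {"travel": [0, 0, 0], "angular": [0, 0, 0], "grip": 5}
    - {"travel": [0, 0, 0], "angular": [0, 0, 0], "grip": 5}

```text
t: 10.38
tool_pos: [0.5252, 0.3005, 0.0748]
ee_rot: [[0.967, 0.255, 0.002], [0.255, -0.967, 0.001], [0.002, -0.001, -1.0]]
force: [-0.3, -0.2, -2.6]
finger_gap: 0.0135
finger_force: 54.9
```

```bash
python3 - <<'E'
from h import *
T=toolT();s=telemetry.get_state();print(np.round(s['force'],2),T.round(4).tolist())
a=read_camera('side')[110:240,100:300];b=read_camera('scene')[90:220,80:280]
cv2.imwrite('pics/s3.png',cv2.resize(np.vstack([a,b]),None,fx=2.3,fy=2.3,interpolation=cv2.INTER_CUBIC))
E
```

```text
[-0.26 -0.2  -2.55] [[0.967, 0.2546, 0.0019, 0.5252], [0.2546, -0.967, 0.0012, 0.3005], [0.0021, -0.0007, -1.0, 0.0748], [0.0, 0.0, 0.0, 1.0]]
```

View pics/s3.png

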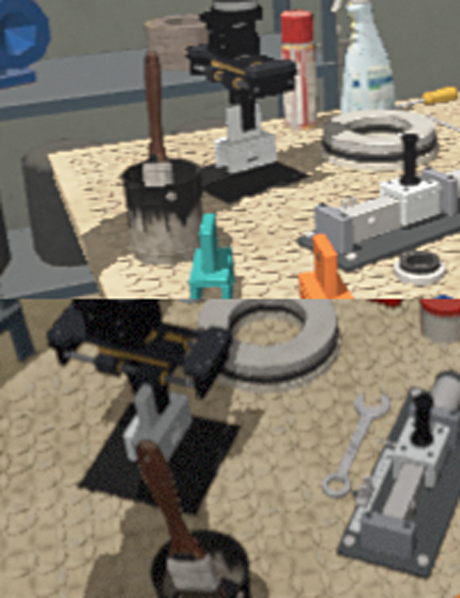

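It is hanging just above the middle of the mat. Lowering gently.

>>> arm_command:
  targets:
    - {"travel": [0, 0, 0.08], "angular": [0, 0, 0], "grip": 5}
    - {"travel": [0, 0, 0.08], "angular": [0, 0, 0], "grip": 5}
    - {"travel": [0, 0, 0.06], "angular": [0, 0, 0], "grip": 5}
    - {"travel": [0, 0, 0.04], "angular": [0, 0, 0], "grip": 5}
    - {"travel": [0, 0, 0.02], "angular": [0, 0, 0], "grip": 5}
    - {"travel": [0, 0, 0], "angular": [0, 0, 0], "grip": 5}

```text
t: 11.22
tool_pos: [0.5244, 0.3001, 0.0597]
ee_rot: [[0.967, 0.255, 0.0], [0.255, -0.967, 0.0], [0.0, -0.0, -1.0]]
force: [-0.5, 0.9, -1.5]
finger_gap: 0.0138
finger_force: 55.0
```

>>> arm_command:
  targets:
    - {"travel": [0, 0, 0.02], "angular": [0, 0, 0], "grip": 5}
    - {"travel": [0, 0, 0.01], "angular": [0, 0, 0], "grip": 5}
    - {"travel": [0, 0, 0], "angular": [0, 0, 0], "grip": 5}

```text
t: 11.6
tool_pos: [0.5244, 0.3002, 0.0596]
ee_rot: [[0.967, 0.255, 0.0], [0.255, -0.967, 0.001], [0.0, -0.001, -1.0]]
force: [-3.4, -1.5, 6.9]
finger_gap: 0.0135
finger_force: 55.0
```

>>> arm_command:
  targets:
    - {"travel": [0, 0, 0], "angular": [0, 0, 0], "grip": 18}
    - {"travel": [0, 0, 0], "angular": [0, 0, 0], "grip": 26}
    - {"travel": [0, 0, 0], "angular": [0, 0, 0], "grip": 40}
    - {"travel": [0, 0, 0], "angular": [0, 0, 0], "grip": 60}
    - {"travel": [0, 0, 0], "angular": [0, 0, 0], "grip": 60}
    - {"travel": [0, 0, -0.2], "angular": [0, 0, 0], "grip": 60}
    - {"travel": [0, 0, -0.5], "angular": [0, 0, 0], "grip": 60}
    - {"travel": [0, 0, -0.8], "angular": [0, 0, 0], "grip": 60}
    - {"travel": [0, 0, -0.8], "angular": [0, 0, 0], "grip": 60}
    - {"travel": [0, 0, -0.8], "angular": [0, 0, 0], "grip": 60}
    - {"travel": [0, 0, -0.5], "angular": [0, 0, 0], "grip": 60}
    - {"travel": [0, 0, 0], "angular": [0, 0, 0], "grip": 60}

```text
t: 13.1
tool_pos: [0.5256, 0.3006, 0.2413]
ee_rot: [[0.967, 0.255, 0.005], [0.255, -0.967, 0.003], [0.005, -0.002, -1.0]]
force: [-0.4, -0.4, 0.6]
finger_gap: 0.06
finger_force: 0.0
```

>>> arm_command:
  targets:
    - {"travel": [0.01, 0.3, 0], "angular": [0, 0, 0], "grip": 60}
    - {"travel": [0.01, 0.6, 0], "angular": [0, 0, 0], "grip": 60}
    - {"travel": [0.01, 0.8, 0], "angular": [0, 0, 0], "grip": 60}
    - {"travel": [0.01, 0.8, 0], "angular": [0, 0, 0], "grip": 60}
    - {"travel": [0.02, 0.8, 0], "angular": [0, 0, 0], "grip": 60}
    - {"travel": [0.02, 0.8, 0], "angular": [0, 0, 0], "grip": 60}
    - {"travel": [0.02, 0.8, 0], "angular": [0, 0, 0], "grip": 60}
    - {"travel": [0.01, 0.75, 0], "angular": [0, 0, 0], "grip": 60}
    - {"travel": [0.01, 0.5, 0], "angular": [0, 0, 0], "grip": 60}
    - {"travel": [0, 0, 0], "angular": [0, 0, 0], "grip": 60}
    - {"travel": [0, 0, 0], "angular": [0, 0, 0], "grip": 60}
    - {"travel": [0, 0, 0], "angular": [0, 0, 0], "grip": 60}

```text
t: 14.6
tool_pos: [0.608, 0.006, 0.2377]
ee_rot: [[0.966, 0.257, -0.001], [0.257, -0.966, 0.001], [-0.001, -0.001, -1.0]]
force: [-0.0, -0.2, 0.2]
finger_gap: 0.06
finger_force: 0.0
```

```bash
python3 - <<'E'
from h import *
T=toolT();print(T.round(4).tolist());np.save('T4.npy',T)
im=read_camera('wrist');cv2.imwrite('pics/w4.png',im)
a=im[60:260,150:350]
m=read_camera('scene')[110:210,90:190]
cv2.imwrite('pics/w4c.png',np.hstack([cv2.resize(a,(600,600),interpolation=cv2.INTER_CUBIC),cv2.copyMakeBorder(cv2.resize(m,(200,200)),0,400,0,0,0)]))
E
```

```text
[[0.9664, 0.2572, -0.0008, 0.608], [0.2572, -0.9664, 0.0007, 0.006], [-0.0006, -0.0009, -1.0, 0.2377], [0.0, 0.0, 0.0, 1.0]]
```

View pics/w4c.png

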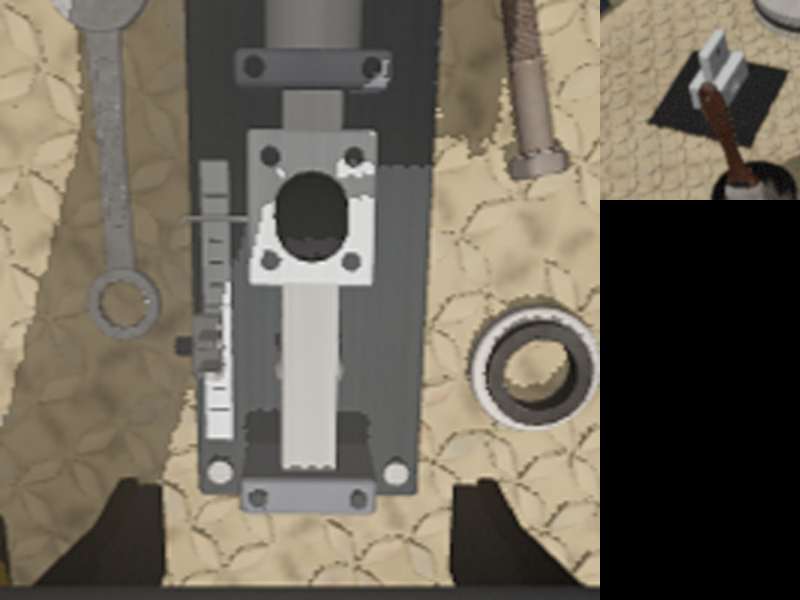

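The spacer stands upright on the mat. The wrist crop shows the head circle at (312,207), carriage top corners at (250,130) to (376,284), the pointer at y 218 and the fork spanning y 317–374.

```bash
python3 - <<'E'
from h import *
T=np.load('T4.npy')
f=lambda u,v,z:onz('wrist',150+(u+.5)/3-.5,60+(v+.5)/3-.5,z,T)
P=dict(head=f(312,207,.128),car=np.mean([f(250,130,.064),f(377,130,.064),f(375,285,.064),f(250,283,.064)],0),ptr=f(215,218,.05),ptr0=f(240,218,.05),fA=f(208,317,.046),fB=f(208,374,.046),fm=f(208,346,.046),r0=f(309,466,.05),r1=f(313,90,.05))
x=P['r1']-P['r0'];x/=np.linalg.norm(x);print('rail yaw',np.degrees(np.arctan2(x[1],x[0])))
for n,p in P.items(): print(n,p.round(4),'tool',(T[:3,:3].T@(p-T[:3,3])).round(4))
im=cv2.imread('pics/w4.png')[158:190,205:235]
g=cv2.cvtColor(im,cv2.COLOR_BGR2GRAY);print(g[:, ::2])
E
```

```text
rail yaw 14.384307553812809
head [0.6638 0.0188 0.128 ] tool [0.0573 0.0021 0.1096]
car [0.6587 0.0168 0.064 ] tool [0.0519 0.0028 0.1736]
ptr [0.6438 0.0542 0.05  ] tool [ 0.0471 -0.0372  0.1877]
ptr0 [0.6465 0.0443 0.05  ] tool [ 0.0471 -0.0269  0.1876]
fA [0.602 0.048 0.046] tool [ 0.0051 -0.0419  0.1917]
fB [0.5774 0.0423 0.046 ] tool [-0.0202 -0.0427  0.1917]
fm [0.5896 0.0451 0.046 ] tool [-0.0076 -0.0423  0.1917]
r0 [ 0.5487 -0.011   0.05  ] tool [-0.0616  0.0014  0.1877]
r1 [0.7019 0.0283 0.05  ] tool [0.0966 0.0028 0.1876]
[[117 114 118 119 107  64  84 133 133 132 222  88  99  98  97]
 [118 116 116 119 113  63  80 134 132 131 226  88  98  98  96]
 [118 116 114 115 106  64  82 135 134 131 227  76  99  97  97]
 [118 114 112 109 101  64  82 114 112 108 195  87  99  97  97]
 [116 112 109 108 106  64  81 111 109 150 204  87  99  98  97]
 [113 109 106 106 107  62  83 134 132 135 223 112  99  98  97]
 [110 105 104 103 106  76  91 106 114 114 225 115  98  98  96]
 [105 101 105 107 110 100 102 100 101  96 225 114  98  98  97]
 [101  97 104 108 112 115 115 114 114  95 225 103  99  98 
[... 754 characters left out ...]
9  97]
 [114 120 118 117 108 115 116 112 112 108 211 142 100  99  96]
 [112 118 119 121 111 116 105  94  93 103 210 144  99  99  96]
 [113 113 115 117 113 115  96  91  91  94 186 145  99  99  96]
 [115 111 113 115 112 112  91  91  91  98 207 139  99 100  96]
 [117 111 111 113 110 106  87  83  81 111 209 138  99  99  97]
 [118 111 112 111 108 103 113 176 160 142 222 137 100  99  98]
 [120 112 113 111 119  99 113 191 179 172 223 143  99 100  97]
 [120 113 116 109 122 107  93 194 185 192 221 138  99  99  97]
 [119 113 116 112 121 112  92 220 213 217 221 137  99 100  97]
 [120 115 116 115 119 112  91 207 219 223 222 137  99 101  97]
 [113 116 116 115 116 109  92 204 144 125 191 137  99 100  97]]
```

>>> arm_command:
  targets:
    - {"travel": [0.4, 0.02, 0], "angular": [0, 0, 0], "grip": 60}
    - {"travel": [0.4, 0.02, 0], "angular": [0, 0, 0], "grip": 60}
    - {"travel": [0.24, 0.01, 0], "angular": [0, 0, 0], "grip": 60}
    - {"travel": [0, 0, 0], "angular": [0, 0, 0], "grip": 60}
    - {"travel": [0, 0, 0.6], "angular": [0, 0, 0], "grip": 60}
    - {"travel": [0, 0, 0.7], "angular": [0, 0, 0], "grip": 60}
    - {"travel": [0, 0, 0.7], "angular": [0, 0, 0], "grip": 60}
    - {"travel": [0, 0, 0.6], "angular": [0, 0, 0], "grip": 60}
    - {"travel": [0, 0, 0.4], "angular": [0, 0, 0], "grip": 60}
    - {"travel": [0, 0, 0.13], "angular": [0, 0, 0], "grip": 60}
    - {"travel": [0, 0, 0], "angular": [0, 0, 0], "grip": 40}
    - {"travel": [0, 0, 0], "angular": [0, 0, 0], "grip": 25}
    - {"travel": [0, 0, 0], "angular": [0, 0, 0], "grip": 15}
    - {"travel": [0, 0, 0], "angular": [0, 0, 0], "grip": 8}
    - {"travel": [0, 0, 0], "angular": [0, 0, 0], "grip": 8}
    - {"travel": [0, 0, 0], "angular": [0, 0, 0], "grip": 8}
  grip_force: 60

```text
t: 16.7
tool_pos: [0.659, 0.0182, 0.0821]
ee_rot: [[0.966, 0.257, -0.001], [0.257, -0.966, 0.004], [0.0, -0.004, -1.0]]
force: [-1.5, 3.7, 3.0]
finger_gap: 0.0211
finger_force: 60.0
```

>>> arm_command:
  targets:
    - {"travel": [0, 0, 0], "angular": [0, 0, 0], "grip": 5}
    - {"travel": [0, 0, 0], "angular": [0, 0, 0], "grip": 5}

```text
t: 16.95
tool_pos: [0.6589, 0.0183, 0.0821]
ee_rot: [[0.966, 0.257, -0.001], [0.257, -0.966, 0.004], [0.0, -0.004, -1.0]]
force: [-3.4, 4.2, 3.1]
finger_gap: 0.0208
finger_force: 60.0
```

```bash
python3 - <<'E'
from h import *
s=telemetry.get_state();print(np.round(s['force'],2),np.round(s['moment'],2),s['finger_gap'],np.round(s['tool_pos'],4))
im=read_camera('wrist');cv2.imwrite('pics/w5.png',im)
a=im[40:290,130:380];b=read_camera('side')[140:240,220:320]
cv2.imwrite('pics/w5c.png',np.hstack([cv2.resize(a,(500,500)),cv2.copyMakeBorder(cv2.resize(b,(300,300),interpolation=cv2.INTER_CUBIC),0,200,0,0,0)]))
E
```

```text
[-3.43  4.17  3.13] [ 0.9   0.64 -0.01] 0.020781484942430345 [0.6589 0.0183 0.0821]
```

View pics/w5c.png

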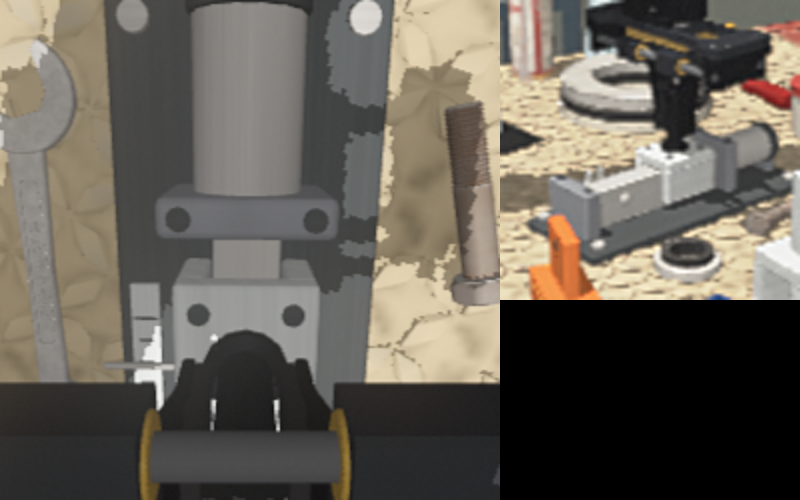

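The fingers straddle the post, but the gap of 20.8 mm and a 5 N side load suggest an off-centre grip near the head. I reopen, shift 1.5 mm and lower 4 mm, then regrip.

>>> arm_command:
  targets:
    - {"travel": [0, 0, 0], "angular": [0, 0, 0], "grip": 40}
    - {"travel": [0, 0, 0], "angular": [0, 0, 0], "grip": 40}
    - {"travel": [0, -0.03, 0.08], "angular": [0, 0, 0], "grip": 40}
    - {"travel": [0, 0, 0], "angular": [0, 0, 0], "grip": 40}
    - {"travel": [0, 0, 0], "angular": [0, 0, 0], "grip": 25}
    - {"travel": [0, 0, 0], "angular": [0, 0, 0], "grip": 15}
    - {"travel": [0, 0, 0], "angular": [0, 0, 0], "grip": 8}
    - {"travel": [0, 0, 0], "angular": [0, 0, 0], "grip": 5}
    - {"travel": [0, 0, 0], "angular": [0, 0, 0], "grip": 5}

```text
t: 18.18
tool_pos: [0.6586, 0.0181, 0.0775]
ee_rot: [[0.967, 0.256, -0.001], [0.256, -0.967, 0.002], [-0.0, -0.002, -1.0]]
force: [-2.9, 4.6, 1.3]
finger_gap: 0.0206
finger_force: 60.0
```

>>> arm_command:
  targets:
    - {"travel": [-0.04, 0, 0], "angular": [0, 0, 0], "grip": 5}
    - {"travel": [-0.08, 0, 0], "angular": [0, 0, 0], "grip": 5}
    - {"travel": [-0.08, 0, 0], "angular": [0, 0, 0], "grip": 5}
    - {"travel": [-0.08, 0, 0], "angular": [0, 0, 0], "grip": 5}
    - {"travel": [-0.08, 0, 0], "angular": [0, 0, 0], "grip": 5}
    - {"travel": [-0.08, 0, 0], "angular": [0, 0, 0], "grip": 5}
    - {"travel": [-0.08, 0, 0], "angular": [0, 0, 0], "grip": 5}
    - {"travel": [-0.08, 0, 0], "angular": [0, 0, 0], "grip": 5}
    - {"travel": [-0.08, 0, 0], "angular": [0, 0, 0], "grip": 5}
    - {"travel": [-0.08, 0, 0], "angular": [0, 0, 0], "grip": 5}
    - {"travel": [-0.08, 0, 0], "angular": [0, 0, 0], "grip": 5}
    - {"travel": [-0.08, 0, 0], "angular": [0, 0, 0], "grip": 5}
    - {"travel": [-0.08, 0, 0], "angular": [0, 0, 0], "grip": 5}
    - {"travel": [0, 0, 0], "angular": [0, 0, 0], "grip": 5}
    - {"travel": [0, 0, 0], "angular": [0, 0, 0], "grip": 5}

```text
t: 20.05
tool_pos: [0.614, 0.0066, 0.0776]
ee_rot: [[0.966, 0.257, 0.008], [0.257, -0.967, 0.002], [0.008, -0.0, -1.0]]
force: [9.5, 7.0, -7.4]
finger_gap: 0.0206
finger_force: 60.0
```

```bash
python3 - <<'E'
from h import *
T=toolT();np.save('T6.npy',T)
s=telemetry.get_state();d=T[:3,3]-np.array([.6586,.0181,.0775]);print('moved',T[:3,:3].T@d,'F tool',T[:3,:3].T@np.array(s['force']),s['finger_gap'],s['finger_force'])
im=read_camera('scene');cv2.imwrite('pics/sc6.png',im)
a=im[130:200,215:285];w=read_camera('wrist');cv2.imwrite('pics/w6.png',w)
cv2.imwrite('pics/c6.png',np.hstack([cv2.resize(a,(490,490),interpolation=cv2.INTER_CUBIC),cv2.resize(w[150:250,150:212],(304,490),interpolation=cv2.INTER_CUBIC)]))
E
```

```text
moved [-0.04603994 -0.00030424 -0.00050629] F tool [10.90683524 -4.27800226  7.44778038] 0.02062349060525222 59.999987999908626
```

View pics/c6.png

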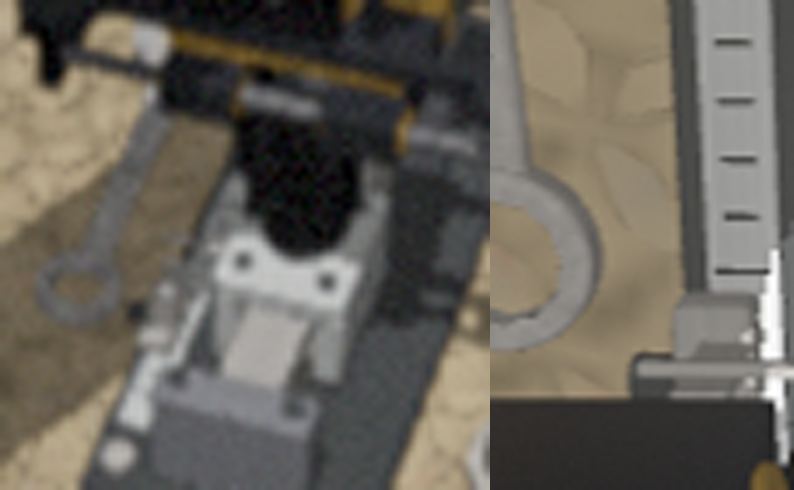

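The wrist crop shows the pointer just past the first tooth, at crop y 368, with that tooth's rear edge at y≈295 and its top's front edge at ≈328.

```bash
python3 - <<'E'
from h import *
T=np.load('T6.npy');Ti=np.linalg.inv(T)
w=cv2.cvtColor(cv2.imread('pics/w6.png'),cv2.COLOR_BGR2GRAY)
print(w[204:234,186:204:2])
for n,v,z in(('back',210.2,.046),('front',216.5,.046),('ptr',224.9,.05)):
  print(n,(Ti@np.r_[onz('wrist',195,v,z,T),1])[:3])
E
```

```text
[[127 120  71  76 127 133 133 162 161]
 [126 126  71  75 128  69  60  73  73]
 [125 126  70  75 128 152 150 151 151]
 [127 127  70  73 113 158 156 158 158]
 [128 127  69  73 110 160 156 158 158]
 [129 137  82  88 101 137 134 135 141]
 [132 129 105 106 107 110 109 109 108]
 [133 122 110 108 109 108 109 107 106]
 [135 113 120 121 118 120 118 119 107]
 [132 131 134 137 132 135 135 135 124]
 [133 134 136 139 135 136 137 137 128]
 [133 133 136 139 136 137 137 138 128]
 [133 134 136 140 135 136 138 137 127]
 [129 133 136 139 137 136 138 137 152]
 [128 133 136 140 137 138 138 138 197]
 [132 133 136 134 127 132 133 130 192]
 [133 132 137 121 106 108 107 108 124]
 [134 133 137 109 104 105 103 104 103]
 [ 71 136 131 105 105 105 103 106 121]
 [ 85 112 108 100 101 102 102 104 104]
 [132 133 132 132 132 131 131 131 129]
 [145 143 144 144 144 143 144 144 143]
 [129 128 130 131 133 133 134 133 131]
 [ 78 106 107 108 106 108 108 102 164]
 [ 66  98 104 105 103 105 103 107 167]
 [ 72 103 102 102 101 104 101 119 137]
 [ 92 138 137 134 135 139 113 135 135]
 [ 64  83  83  82  82  85  71  82  80]
 [ 49  49  49  49  51  49  50  50  50]
 [ 48  47  45  48  48  48  48  49  47]]
back [ 0.00407296 -0.04146891  0.03168442]
front [-0.00090398 -0.04174651  0.03164497]
ptr [-0.00589902 -0.04124293  0.02760505]
```

```bash
python3 - <<'E'
from h import *
T4=np.load('T4.npy');T6=np.load('T6.npy');a=np.radians(14.4);X=np.array([np.cos(a),np.sin(a),0]);O=np.array([.6531,.0165,0])
def line(T,u,v):
    o,d=ray('wrist',u,v,T);o=o-O;return np.array([o@X,o[2]]),np.array([d@X,d[2]])
def it(v4,v6):
    o,d=line(T4,221,v4);p,e=line(T6,196,v6);t=np.linalg.solve(np.c_[d,-e],p-o);return (o+d*t[0]).round(4)
e=dict(e1=165.6,e2=169.7,e3=172.9,e4=176,e5=179.6,e6=183.5);f=dict(f0=209.3,f1=212.2,f2=219.6,f3=229.6)
for k,v in e.items(): print(k,[(n,it(v,w).tolist()) for n,w in f.items()])
def atz(T,u,v,z):
    o,d=line(T,u,v);return (o+d*(z-o[1])/d[1])[0]
print('z46: T4',{k:round(atz(T4,221,v,.046),4) for k,v in e.items()},'T6',{k:round(atz(T6,196,v,.046),4) for k,v in f.items()},'ptr T4',atz(T4,221,132.3,.05),'T6',atz(T6,196,225,.05))
T1=np.load('T1.npy');g=cv2.cvtColor(cv2.imread('pics/w1.png'),cv2.COLOR_BGR2GRAY)
for v in range(140,168): print(v,round(atz(T1,222,v,.046),4),g[v,212:232:2])
E
```

```text
e1 [('f0', [-0.0502, 0.0063]), ('f1', [-0.0469, 0.0223]), ('f2', [-0.0401, 0.055]), ('f3', [-0.0335, 0.0868])]
e2 [('f0', [-0.0653, -0.0351]), ('f1', [-0.0607, -0.0145]), ('f2', [-0.0516, 0.0269]), ('f3', [-0.0429, 0.0659])]
e3 [('f0', [-0.0797, -0.0743]), ('f1', [-0.0737, -0.0488]), ('f2', [-0.062, 0.0013]), ('f3', [-0.0512, 0.0474])]
e4 [('f0', [-0.0964, -0.12]), ('f1', [-0.0886, -0.0882]), ('f2', [-0.0737, -0.0272]), ('f3', [-0.0603, 0.0273])]
e5 [('f0', [-0.1206, -0.186]), ('f1', [-0.1097, -0.1441]), ('f2', [-0.0896, -0.0662]), ('f3', [-0.0723, 0.0006])]
e6 [('f0', [-0.1551, -0.2802]), ('f1', [-0.1391, -0.2217]), ('f2', [-0.1106, -0.1179]), ('f3', [-0.0875, -0.0332])]
z46: T4 {'e1': np.float64(-0.042), 'e2': np.float64(-0.0473), 'e3': np.float64(-0.0516), 'e4': np.float64(-0.0557), 'e5': np.float64(-0.0605), 'e6': np.float64(-0.0658)} T6 {'f0': np.float64(-0.0356), 'f1': np.float64(-0.0379), 'f2': np.float64(-0.0438), 'f3': np.float64(-0.0519)} ptr T4 0.0004493039415569104 T6 -0.04640884292647444
140 -0.0369 [111 110 116  71  63 133 130 132 126  76]
141 -0.0383 [111 108 106  69  
[... 726 characters left out ...]
155 -0.0592 [104  58  60  92 113 113 113  93 207  89]
156 -0.0607 [114  93  95 104 114 114 113  95 207  90]
157 -0.0622 [114 113 113 103 109  97  96 108 208  88]
158 -0.0637 [114 115 115 101 100  89  89  97 209  89]
159 -0.0653 [112 113 114 106  96  90  89  94 208  89]
160 -0.0668 [108 111 112  96 113 113 109 121 208  89]
161 -0.0683 [106 108 110 102 112 113 109 149 208  89]
162 -0.0699 [106 106 108 111 110 108 137 171 206  91]
163 -0.0714 [108 109 107 105  70  94 142 208 205  90]
164 -0.0729 [107 110 110 103  64 108 206 211 204  89]
165 -0.0745 [110 108 113 104  67 110 213 211 205  90]
166 -0.076 [110 109 115 102  65 111 171 151 205  89]
167 -0.0776 [111 111 115 101  65 108 205 204 205  90]
```

Triangulating the edges settles the fork geometry: the step at T6 row 229.6 is tooth 1's top edge (z ≈ 47 mm). The mark is therefore at rig x ≈ -60.7 mm and the pointer is at -46.4, so 14.3 mm remain.

>>> arm_command:
  targets:
    - {"travel": [-0.08, 0, 0], "angular": [0, 0, 0], "grip": 5}
    - {"travel": [-0.08, 0, 0], "angular": [0, 0, 0], "grip": 5}
    - {"travel": [-0.08, 0, 0], "angular": [0, 0, 0], "grip": 5}
    - {"travel": [-0.06, 0, 0], "angular": [0, 0, 0], "grip": 5}
    - {"travel": [0, 0, 0], "angular": [0, 0, 0], "grip": 5}
    - {"travel": [0, 0, 0], "angular": [0, 0, 0], "grip": 5}
    - {"travel": [0, 0, 0], "angular": [0, 0, 0], "grip": 5}

```text
t: 21.02
tool_pos: [0.6, 0.003, 0.0776]
ee_rot: [[0.966, 0.257, 0.009], [0.257, -0.966, 0.002], [0.009, -0.0, -1.0]]
force: [10.4, 6.9, -8.8]
finger_gap: 0.0208
finger_force: 60.0
```

```bash
python3 - <<'E'
from h import *
T=toolT();s=telemetry.get_state();T6=np.load('T6.npy')
print('moved',T6[:3,:3].T@(T[:3,3]-T6[:3,3]),'F tool',(T[:3,:3].T@np.array(s['force'])).round(2),s['finger_gap'],s['finger_force'])
a=np.radians(14.4);X=np.array([np.cos(a),np.sin(a),0]);O=np.array([.6531,.0165,0])
im=read_camera('wrist');cv2.imwrite('pics/w7.png',im);g=cv2.cvtColor(im,cv2.COLOR_BGR2GRAY)
for v in range(204,236): print(v,((onz('wrist',196,v,.046,T)-O)@X).round(4),((onz('wrist',196,v,.05,T)-O)@X).round(4),g[v,184:204:2])
# predicted scene pixels of fork/pointer, and scene column profile along pointer travel at rig y=.045
k=calibration('scene');W=np.linalg.inv(k['world_from_camera']);sc=cv2.cvtColor(read_camera('scene'),cv2.COLOR_BGR2GRAY)
Y=np.array([-X[1],X[0],0])
for yy in(.045,.05,.055,.058):
  r=[]
  for x in np.arange(-.045,-.08,-.0015):
    p=W@np.r_[O+X*x+Y*yy+[0,0,.05],1];u=k['cx']+k['fx']*p[0]/-p[2];v=k['cy']-k['fy']*p[1]/-p[2]
    r.append(int(cv2.getRectSubPix(sc,(1,1),(u,v))[0,0]))
  print(yy,r)
E
```

```text
moved [-0.01443404 -0.00015715 -0.00010996] F tool [11.75 -3.97  8.94] 0.020752020730603445 60.00018482794985
204 -0.0459 -0.0445 [140 124 137 130 103 105 103 104 105 107]
205 -0.0467 -0.0453 [144 128 136 122 105 106 104 106 104 102]
206 -0.0475 -0.046 [ 79 105 138 106 106 106 104 106 102 102]
207 -0.0482 -0.0468 [ 64 101 129 104 106 105 106 107  97 112]
208 -0.049 -0.0476 [ 68 102 121 105 107 104 106 106  95 124]
209 -0.0498 -0.0483 [ 71 104 111 106 106 104 106 104 101 124]
210 -0.0506 -0.0491 [ 73  84 106 106 106 105 107 101 114 124]
211 -0.0514 -0.0499 [ 74  88 102 103 100 101 105  97 125 125]
212 -0.0522 -0.0506 [ 72 123 131 132 128 132 130  93 138 126]
213 -0.0529 -0.0514 [ 70 139 138 138 137 141 139  99 139 125]
214 -0.0537 -0.0522 [ 67 126 137 134 136 140 137 111 138 125]
215 -0.0545 -0.053 [ 65 134 135 132 135 137 135 122 137 126]
216 -0.0553 -0.0537 [ 94 120 123 122 126 126 127 135 136 126]
217 -0.0561 -0.0545 [136 132 131 136 137 135 135 136 136 126]
218 -0.0569 -0.0553 [137 128 132 137 140 138 138 138 138 153]
219 -0.0577 -0.0561 [134 129 132 138 128 116 116 115 115 151]
2
[... 669 characters left out ...]
34 248]
231 -0.0674 -0.0656 [ 83  83  82  83  82  83  85  68 147 155]
232 -0.0682 -0.0664 [48 49 48 48 48 50 49 47 55 54]
233 -0.0691 -0.0672 [46 46 47 47 46 48 46 48 46 44]
234 -0.0699 -0.068 [47 46 47 46 47 48 47 48 49 48]
235 -0.0707 -0.0688 [48 46 47 47 48 48 48 48 47 48]
0.045 [72, 69, 69, 74, 83, 90, 96, 98, 99, 101, 104, 101, 97, 94, 93, 93, 97, 102, 100, 96, 94, 93, 91, 91]
0.05 [99, 102, 104, 101, 99, 100, 101, 101, 100, 100, 98, 96, 93, 90, 90, 93, 96, 98, 98, 97, 95, 93, 84, 71]
0.055 [97, 96, 95, 92, 90, 89, 91, 94, 95, 95, 95, 95, 97, 98, 98, 98, 98, 97, 97, 98, 97, 94, 91, 80]
0.058 [99, 97, 94, 92, 93, 94, 93, 93, 90, 91, 92, 93, 94, 94, 93, 92, 91, 91, 92, 92, 92, 90, 88, 86]
```

Tooth 1's top spans -51.8 to -55.3 mm and tooth 2's begins at -66.1, so the mark is at about -60.8. The pointer reads -60.8, so I hand in while holding.

```bash
python3 -c "
from cell import close_job
print(close_job())"
```

```text
the job is handed in; nothing more can be done
None
```

The spacer stands upright on the black mat, and the job was handed in at about 21 s with the gripper still holding the carriage, its pointer within about 0.5 mm of the mark by the wrist camera; I did not move the spanner, seal ring or bolt, and the verdict was not shown.

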